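Turn the clamped painting to portrait on its indexing turntable

TASK

The painting clamped on the turntable is locked by a spring pin: pull the black T-handle up, turn it counter-clockwise over its rest notch and let go so that the pin stays parked out, then swing the painting counter-clockwise by its red knob through at least half of its quarter turn. Then lift the T-handle off its rest, turn it back and let it down, and bring the table gently to the brass stop's notch, roughly a quarter turn from the start, until the pin drops fully home and locks it. Never force the pin and the table against each other, sideways or downwards; leave everything else on the table where it is, and let go at the end.

Things in the scene. Friction and masses are not known exactly. Their poses are not given: they have to be found in the camera images.
- turn_centre (a point): Centre of the turntable's top face, 40 mm above the work surface. Fixed to the base: its x axis points to the spring pin, z up. The turntable is 254 mm across, 12 mm thick; a painted canvas 130 x 90 mm, top at 54 mm height, is clamped on it (black corner clips to 57 mm). Base: wooden board 300 x 280 x 16 mm, from 130 mm behind the centre (-x) to 170 mm ahead.
- turntable (a joint): Turn of the turntable, rad, 0 at the start, counter-clockwise positive seen from above, stops at -0.25 and 2.05; light friction (under 1 N at the knob with the pin out). The rim has two 12 mm wide notches for the 9 mm pin: one under the pin at 0, and one in the brass stop that comes under the pin somewhere between 1.25 and 1.9 (different each time, not reported).
- knob_mid (a point): Middle of the round red knob that stands up on the turntable and revolves freely on its shank, so a gripper can keep its heading while the table turns; 88 mm from the turning centre, turning with it; 22 mm diameter, from 52 to 88 mm height (this point at 72 mm); thinner shank below. At the start it is 135 degrees counter-clockwise from the direction of the pin.
- t_bar (a point): Centre of the black T-handle bar on top of the spring pin, 115 mm from the turntable's centre; the bar is 48 mm long along this point's own x axis, 12 mm wide (y), 14 mm high; at 104 mm height when the pin is home, rising with the pin. The steel collar below it ends at 77 mm height. At the start the bar points 0.6 rad clockwise of the direction from the turntable's centre to the pin.
- pin (a joint): Height of the spring pin, m: 0 fully home in a notch, 0.009 resting on the rim, about 0.0125 parked in the rest notch, 0.020 top stop. Spring pulls down with 3 N at 0, 9 N at 0.020. A brass stud in a slot of the collar keeps it from turning until lifted past 0.016; then the stud turns over a ledge and sinks 4 mm into the rest notch.
- t_handle (a joint): Turn of the T-handle about the upright pin, rad, 0 at the start (stud over its deep slot), growing counter-clockwise seen from above; rest notch at 1.2 (catches from about 1.1 to 1.3), end stop at 1.36. To park: lift to 0.018 or more, turn to 1.2, let down. To unpark: lift to 0.018 or more, turn to 0, let down.
- plunger: The spring pin, a 9 mm steel rod with round tip, brass stud and T-handle; rises and turns with the handle. Let down between notches it rides on the rim's smooth top while the table turns; over a notch it snaps down 9 mm and blocks the table (1.5 mm play each way at the rim).
- disc: The turntable with all it carries: canvas, red knob, rim and adjustable brass stop (a brass part of the rim). Origin on the turning axis at work-surface height.
- pot: Bystander: small white plastic paint pot, 36 mm across, 30 mm high, on a corner of the turntable's base board; origin at its underside.
- paint_blue: Bystander: blue paint bottle, 42 mm across, 110 mm high; origin at its underside.
- paint_green: Bystander: green paint bottle, same size; origin at its underside.
- paint_white: Bystander: white paint bottle, same size; origin at its underside.
- flat_brush: Bystander: paint brush lying flat, black handle; origin under its middle.
- phone: Bystander: dark phone lying flat, 148 x 72 x 8 mm; origin at the centre of its underside.
- palette: Bystander: round white palette with paint blobs, 210 mm across, 7 mm high; origin at the centre of its underside.

How it is judged:
On the way, in this order (a step that is already met when the one before it is completed fails the run):
1. the pin is parked: out of the table, turned into its rest notch and let go, with the table still at its start (value of joint pin between 0.0105 and 0.015 m and value of joint t_handle above 0.95 rad and value of joint turntable below 0.2 rad and contact force between the fingers and plunger below 0.2 N), for 0.2 s.
2. with the pin still parked, the painting is swung counter-clockwise by at least half of a quarter turn (0.75 rad) (value of joint pin between 0.0105 and 0.015 m and value of joint t_handle above 0.95 rad and value of joint turntable above 0.75 rad), for 0.1 s.
At the end, for the whole second after the job is handed in: the pin is fully home (within 3 mm) in the brass stop's notch, the table turned counter-clockwise by 1.15 to 2.0 rad (where the notch is) and at rest (value of joint pin below 0.003 m and value of joint turntable between 1.15 and 2 rad and velocity of joint turntable between -0.05 and 0.05 rad/s); the robot touches nothing.
It fails at once if the pin and the table are forced against each other (more than 40 N) (contact force between plunger and disc above 40 N).
It fails at once if a bystander is disturbed (moved more than 20 mm) (distance of any of pot, paint_blue, paint_green, paint_white, flat_brush, phone, palette from where it was at the start of the episode above 0.02 m).
It also fails if it takes over 72 s, if anything falls off the work surface, if the arm or the gripper's body presses on something with over 40 N, if the wrist force passes 120 N, or if a joint passes its speed limit or range.

ROBOT

A 6-joint arm with a two-finger parallel gripper is mounted at the origin on the work surface. World frame = base frame: x ahead of the robot, y to its left, z up, the work surface at z = 0. Lengths are in m, angles in rad, forces in N, time in s.
With the tool pointing down it reaches from about 0.4 to 0.825 m from the base axis. Payload 7 kg.
Tool frame: the origin (TCP) lies at the centre of the arm's flange, where the gripper is bolted on; the fingertips stand 178 mm ahead of it and the grasp point (between the pads) lies arm.tcp_to_grasp ahead of it (arm.tcp_to_grasp is the distance from the TCP to the grasp point, in m); z points along the fingers, y is the direction in which the jaws open and shut (so a half turn about z gives the same grasp; the last joint's range is limited). The gripper opens to 88 mm and grips with 3 to 60 N. Pads are 19 mm wide; open, the fingers measure 130 mm over their backs; the gripper's body (78 mm by 193 mm) begins 47 mm behind the grasp point.
Start: joints at [-0.896, 0.359, 0.012, 0, -1.224, -0.288], TCP at [0.255, -0.625, 0.405] pointing down, gripper open.
Joint ranges: [-3.07, 3.07], [-1.43, 2.12], [-1.02, 1.25], [-3.03, 1.67], [-3.05, -0], [-3.03, 3.03]. Speed limits (rad/s): [2.39, 2.39, 3.01, 3.14, 3.14, 3.14].

INTERFACE

Orientations are given as [roll, pitch, yaw] about the fixed x, y, z axes, in that order (R = Rz(yaw) Ry(pitch) Rx(roll)).
In Python, from station import arm gives the robot as it stands.
- The arm moves only by the tool move_arm, never from a script. Its argument "deltas" is a list of rows, each a list of 6 numbers: the shift along the world's x, y, z in mm, then the turn, a rotation vector about the world's x, y, z in degrees. In form: [[tx, ty, tz, ax, ay, az], ...]. A call has exactly 5 rows; each row shifts and turns the commanded pose from where the row before left it; what a row does not reach is not made up. A row lasts 1/12 s, in which the tool goes at most 41.7 mm and 7.16 degrees, less where a joint would pass 70% of its speed; a pose out of reach is approached as far as the arm can. A call with a gripper value outside its range is refused whole. "claw" is the closure in counts, from 0 (fully open) to 255 (shut), set as the call begins (left out, the last holds). The fingers move at their own pace and stop on an object; "squeeze" is the grip in N (left out, the last holds). Time passes only in rows, so rows that do not move let the fingers close, or fill a call up. It gives the time, the measured TCP pose, the force and the opening at its end, in the units of the state.
- arm.get_state(): the state, without advancing time (a new reading comes with each control period).
- arm.grab_frame(name): name is "scene" or "top" or "wrist"; returns the picture (480x640x3 uint8, red, green, blue); there is no depth.
- arm.calibration(name): a dict with "intrinsics" (3x3 intrinsics, pixels), "T" (4x4, takes a point from camera to world coordinates); the wrist camera has in their place "mount" (4x4, takes a point from camera to tool coordinates, whose origin is the TCP and whose axes are the flange's). Camera axes: x right, y up, looking along -z (the intrinsics and any distortion apply to the point x, -y, -z); pixel columns grow to the right and rows downward; lengths in m; the calibration is good to about 2 mm. A picture is of the moment at which its call begins: read the wrist's pose just before it. calibration takes no time and is no camera call.
- arm.job_done(): hands the job in, once; it reports no verdict.
Trained networks look in the newest picture that a camera, given by its name, has taken for a name from the list of things; names that differ only in an ending like _2 or _b are one class to them, and where a whole thing is asked for, a point or a joint stands for the part that bears it (a point fixed in the world has none). Each returns a list of dicts, best first, with "score" (0 to 1); they miss things now and then, are a little off and sometimes report something else, mostly with a low value. They report only what shows in the picture. A call takes as long as a camera call.
- arm.spot_in(thing, camera): "xy" ([column, row] in pixels, amid what is visible of it).
- arm.masks_of(thing, camera): "pixels" (480x640 bool, what is visible of it) and "xy" ([column, row] in pixels, amid what is visible of it).
- arm.spot_point(thing, camera): "xy" ([column, row] in pixels: a listed point, or the origin of a listed thing).
The state is a dict: "t": time; "q": joint angles; "qd": joint speeds; "joint_efforts": joint torques, N m; "eef_pos": TCP position; "ee_rot": TCP orientation; "force": force on the tool from outside, world axes, zero at the start; "moment": the same for the moment, N m; "width": finger opening in m.
Only numpy, scipy, OpenCV 4.12 (cv2) and the standard library are available. Lean on these libraries where they do the work, as an engineer would, in place of code of your own. Each camera call takes 0.05 s, during which the arm holds its last target. There are 200 camera calls.

## Working session

There is one attempt and no reset: what is moved stays moved. The work goes in short steps, Python scripts to look and compute and a tool call to move; the robot and the scene stay as the last step left them, time stands still between calls to the robot, and variables do not carry over. Pictures are saved under pics/ and viewed, about 8 in all and at most 12, crops included, and the job is handed in when it is done.

Besides the shell and the picture viewer there is one more tool, called after "Call:" as name([rows], argument=value, ...), one row to a line, values as JSON. move_arm: Moves the arm, as the interface text tells. Its arguments: {"type":"object","properties":{"deltas":{"type":"array","items":{"type":"array","items":{"type":"number"}}},"claw":{"type":"number"},"squeeze":{"type":"number"}},"required":["deltas"]}

```bash
ls; mkdir -p pics
cat > h.py <<'E'
import numpy as np, cv2
from station import arm
from scipy.spatial.transform import Rotation as R
def camT(name,s=None):
    c=arm.calibration(name)
    if 'T' in c: return np.array(c['intrinsics']),np.array(c['T'])
    s=s or arm.get_state()
    T=np.eye(4);T[:3,:3]=R.from_euler('xyz',s['ee_rot']).as_matrix();T[:3,3]=s['eef_pos']
    return np.array(c['intrinsics']),T@np.array(c['mount'])
def ray(name,xy,z,s=None):
    K,T=camT(name,s)
    d=np.linalg.inv(K)@[xy[0],xy[1],1]; d=T[:3,:3]@[d[0],-d[1],-d[2]]
    o=T[:3,3]; return o+d*(z-o[2])/d[2]
def proj(name,p,s=None):
    K,T=camT(name,s); q=np.linalg.inv(T)@[*p,1]; u=K@[q[0],-q[1],-q[2]]; return u[:2]/u[2]
def snap(name,f):
    s=arm.get_state(); im=arm.grab_frame(name); cv2.imwrite('pics/'+f,cv2.cvtColor(im,cv2.COLOR_RGB2BGR)); return s,im
E
python3 - <<'E'
from h import *
print(arm.get_state()); print(arm.tcp_to_grasp)
for c in('scene','top','wrist'): print(c,arm.calibration(c).keys())
for c in('top','scene'):
    s,im=snap(c,c+'0.png')
    for n,z in(('turn_centre',.04),('knob_mid',.072),('t_bar',.104),('pot',0.016),('paint_blue',0),('paint_green',0),('paint_white',0)):
        r=arm.spot_point(n,c)
        for d in r[:2]: print(c,n,round(d['score'],2),np.round(d['xy'],1),np.round(ray(c,d['xy'],z),4))
E
```

```text
pics
{'t': 0.0, 'q': array([-8.95885900e-01,  3.59357885e-01,  1.10286303e-02, -3.53644214e-04,
       -1.22410917e+00, -2.88109342e-01]), 'qd': array([-1.90894249e-04, -5.61655849e-04,  2.59457825e-05,  2.57226727e-03,
       -1.45809991e-03,  8.22902500e-04]), 'joint_efforts': array([ 6.00043259e-04, -5.82719064e+01,  2.93059140e+01,  6.99768886e+00,
        6.81325051e-03, -1.37835950e-04]), 'eef_pos': array([ 0.25454824, -0.6249331 ,  0.40372742]), 'ee_rot': array([ 3.13992377e+00, -1.47885645e-04, -2.75491188e+00]), 'force': array([ 0.55072662, -0.41574938, -0.20952541]), 'moment': array([0.0184725 , 0.00166526, 0.00878089]), 'width': 0.08739202901638585}
0.1593
scene dict_keys(['intrinsics', 'T'])
top dict_keys(['intrinsics', 'T'])
wrist dict_keys(['intrinsics', 'mount'])
top turn_centre 0.84 [331.5 217.9] [ 0.555  -0.0213  0.04  ]
top knob_mid 0.74 [305.8 234.9] [0.506  0.0493 0.072 ]
top t_bar 0.46 [336.9 167.3] [ 0.6805 -0.0361  0.104 ]
top pot 0.71 [298.4 158.6] [0.7295 0.0681 0.016 ]
top paint_blue 0.83 [480.9 251.5] [ 0.4577 -0.4423  0.    ]
top paint_green 0.89 [172.4 190.3] [ 0.6475  0.4273 -0.    ]
top paint_white 0.74 [178.7 227.2] [0.5417 0.4082 0.    ]
top paint_white 0.53 [480.5 249.2] [ 0.4642 -0.4416  0.    ]
scene turn_centre 0.88 [321.1 267.6] [ 0.5488 -0.0166  0.04  ]
scene turn_centre 0.5 [430.5 189.5] [0.3456 0.3455 0.04  ]
scene knob_mid 0.89 [346.8 241.3] [0.511  0.0547 0.072 ]
scene t_bar 0.61 [329.  294.5] [ 0.6746 -0.0325  0.104 ]
scene t_bar 0.19 [142.6 285.9] [ 0.5636 -0.3966  0.104 ]
scene pot 0.7 [377.1 325.9] [0.7147 0.0645 0.016 ]
scene paint_blue 0.74 [141.2 284.3] [ 0.466  -0.4295  0.    ]
scene paint_green 0.61 [513.4 277.7] [0.6542 0.4294 0.    ]
scene paint_green 0.57 [156.8 231.4] [ 0.2935 -0.3951  0.    ]
scene paint_white 0.63 [478.8 245.1] [0.5373 0.4011 0.    ]
scene paint_white 0.5 [318.7 268.4] [ 0.5166 -0.0141  0.    ]
```

Run:
```python
import cv2,numpy as np
a=cv2.imread('pics/top0.png')[110:310,230:430]; b=cv2.imread('pics/scene0.png')[200:400,220:420]
cv2.imwrite('pics/c0.png',np.hstack([cv2.resize(x,(400,400),interpolation=cv2.INTER_CUBIC) for x in(a,b)]))
```

```text
(no output)
```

View pics/c0.png

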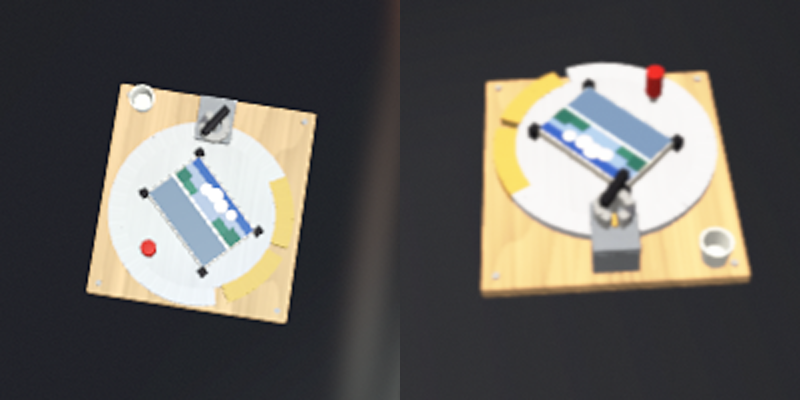

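View pics/scene0.png

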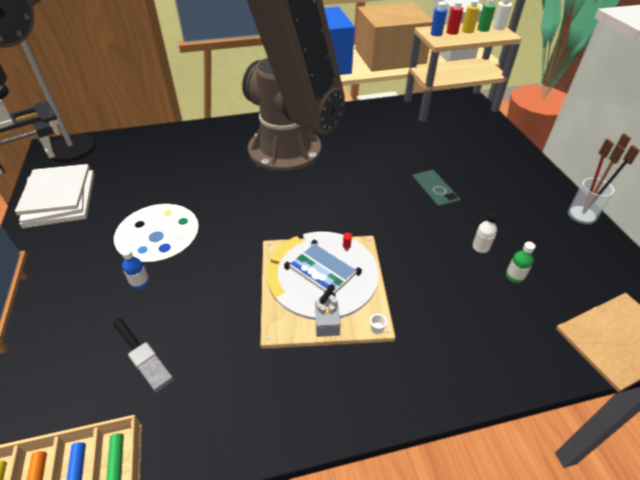

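Call:
move_arm([
  [20,36,0,0,0,-3],
  [20,36,0,0,0,-3],
  [20,36,0,0,0,-3],
  [20,36,0,0,0,-3],
  [20,36,0,0,0,-3],
], claw=0)

```text
t: 1.22
eef_pos: [0.355, -0.4435, 0.4048]
ee_rot: [-3.141, 0.0, -3.02]
force: [1.2, 0.4, 0.6]
width: 0.0879
```

Call:
move_arm([
  [20,36,0,0,0,-3],
  [20,36,0,0,0,-3],
  [20,36,0,0,0,-3],
  [20,36,0,0,0,-3],
  [20,36,0,0,0,-3],
])

```text
t: 1.63
eef_pos: [0.4551, -0.2632, 0.4051]
ee_rot: [-3.142, 0.001, 3.002]
force: [1.3, -1.5, 0.4]
width: 0.0876
```

Call:
move_arm([
  [20,36,0,0,0,-3],
  [20,36,0,0,0,-3],
  [20,36,0,0,0,-3],
  [20,36,0,0,0,-3],
  [20,36,0,0,0,-3],
])

```text
t: 2.05
eef_pos: [0.5551, -0.0831, 0.4051]
ee_rot: [3.141, 0.001, 2.741]
force: [0.3, -1.0, -0.1]
width: 0.0877
```

Call:
move_arm([
  [10,30,0,0,0,-4],
  [0,10,0,0,0,-4],
  [0,0,0,0,0,-4],
  [0,0,0,0,0,-4],
  [0,0,0,0,0,-2],
])

```text
t: 2.47
eef_pos: [0.5647, -0.0445, 0.4047]
ee_rot: [3.142, 0.0, 2.426]
force: [0.7, -0.0, 0.1]
width: 0.0877
```

Run:
```python
from h import *
s,im=snap('wrist','w1.png'); print(s['eef_pos'],s['ee_rot'],s['q'],s['force'])
for n,z in(('turn_centre',.04),('knob_mid',.072),('t_bar',.104),('pot',0.016)):
    for d in arm.spot_point(n,'wrist')[:2]: print(n,round(d['score'],2),np.round(d['xy'],1),np.round(ray('wrist',d['xy'],z,s),4))
for d in arm.masks_of('t_bar','wrist')[:1]: 
    m=d['pixels'];print(d['score'],d['xy'],m.sum())
```

```text
[ 0.56468766 -0.04449003  0.40468943] [3.14153625e+00 2.98372082e-05 2.42600314e+00] [ 2.66809583e-01  1.80986791e-01 -2.31712114e-01 -7.07833546e-06
 -1.15803395e+00 -2.55319258e+00] [ 0.65304303 -0.0053415   0.05321526]
turn_centre 0.71 [342.2 189.2] [ 0.5567 -0.0163  0.04  ]
knob_mid 0.71 [374.6  86. ] [0.5092 0.0542 0.072 ]
pot 0.92 [505.1 259.4] [0.7198 0.0601 0.016 ]
0.52 [415.6, 344.0] 343
```

View pics/w1.png

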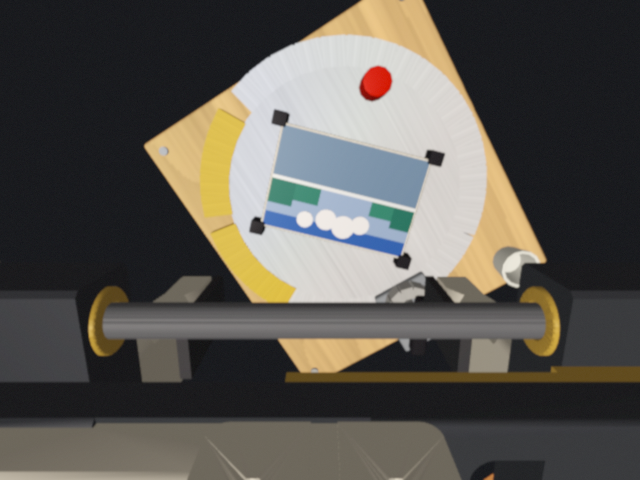

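Call:
move_arm([
  [30,-10,0,0,0,0],
  [35,-10,0,0,0,0],
  [35,-10,0,0,0,0],
  [30,-10,0,0,0,0],
  [15,-10,0,0,0,0],
])

```text
t: 3.18
eef_pos: [0.7123, -0.0959, 0.4034]
ee_rot: [-3.141, -0.0, 2.429]
force: [0.9, -0.1, -0.4]
width: 0.0874
```

Run:
```python
from h import *
s0={'eef_pos':[0.56468766,-0.04449003,0.40468943],'ee_rot':[3.14153625,0,2.42600314]}
print('notch',ray('wrist',(214,222),.04,s0))
s,im=snap('wrist','w2.png'); print(s['eef_pos'],s['ee_rot'],s['q'])
for n,z in(('turn_centre',.04),('knob_mid',.072),('t_bar',.104),('pot',0.016)):
    for d in arm.spot_point(n,'wrist')[:2]: print(n,round(d['score'],2),np.round(d['xy'],1),np.round(ray('wrist',d['xy'],z,s),4))
for d in arm.masks_of('t_bar','wrist')[:1]: 
    m=d['pixels'];print(d['score'],d['xy'],m.sum())
    r=cv2.minAreaRect(np.argwhere(m)[:,::-1].astype(np.float32)); b=cv2.boxPoints(r); print(b)
    for p in b: print(ray('wrist',p,.111,s))
```

```text
notch [ 0.50290676 -0.12349631  0.04      ]
[ 0.71234986 -0.09585437  0.40336825] [-3.14086373e+00 -2.16960406e-04  2.42946894e+00] [ 1.36452265e-01  4.31315025e-01  1.19886983e-01  3.35109197e-04
 -1.26005866e+00 -2.41947480e+00]
turn_centre 0.6 [273.1   7.1] [ 0.5576 -0.0162  0.04  ]
t_bar 0.61 [349.8 134.4] [ 0.6701 -0.0364  0.104 ]
pot 0.55 [460.8 104.2] [0.7181 0.0612 0.016 ]
0.81 [353.0, 135.7] 1333
[[341. 100.]
 [362. 100.]
 [362. 172.]
 [341. 172.]]
[ 0.64907946 -0.02706121  0.111     ]
[ 0.65819917 -0.01649571  0.111     ]
[ 0.69476424 -0.04651523  0.111     ]
[ 0.68522435 -0.05756518  0.111     ]
```

View pics/w2.png

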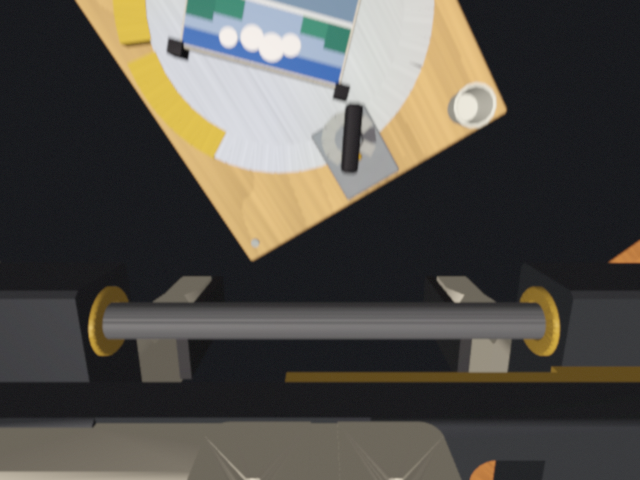

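Call:
move_arm([
  [-10,15,-10,0,0,-1],
  [-11,15,-20,0,0,-1],
  [-10,15,-20,0,0,-0.7],
  [-10,14,-20,0,0,0],
  [0,0,-20,0,0,0],
])

```text
t: 3.9
eef_pos: [0.6664, -0.0337, 0.3155]
ee_rot: [3.14, 0.0, 2.384]
force: [0.3, -0.7, 0.1]
width: 0.0876
```

Call:
move_arm([
  [0,0,-15,0,0,0],
  [0,0,-15,0,0,0],
  [0,0,-12,0,0,0],
  [0,0,-10,0,0,0],
  [0,0,0,0,0,0],
])

```text
t: 4.32
eef_pos: [0.6677, -0.036, 0.2609]
ee_rot: [-3.14, -0.002, 2.382]
force: [-0.8, 0.5, -0.3]
width: 0.0875
```

Run:
```python
from h import *
s=arm.get_state();print(s['eef_pos'],s['ee_rot'],s['force'],s['q'])
s,im=snap('wrist','w3.png')
for p in((.671,-.0365,.111),): print(proj('wrist',p,s))
```

```text
[ 0.66766817 -0.03597801  0.26091432] [-3.13975359e+00 -1.76505653e-03  2.38174892e+00] [-0.79940302  0.50358548 -0.34872012] [ 2.36954419e-01  4.63046840e-01 -1.74915924e-01 -6.00869816e-04
 -9.35336394e-01 -2.56723560e+00]
[331.72710437 336.35153435]
```

View pics/w3.png

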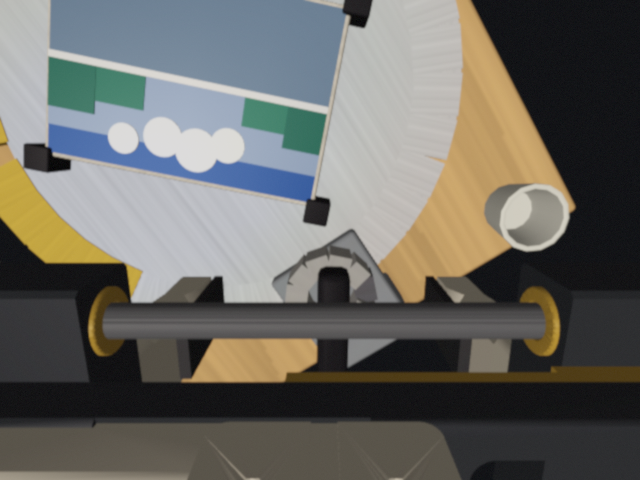

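Call:
move_arm([
  [3,0,0,0,0,0],
  [0,0,0,0,0,0],
  [0,0,0,0,0,0],
  [0,0,0,0,0,0],
  [0,0,0,0,0,0],
], claw=150, squeeze=8)

```text
t: 4.78
eef_pos: [0.6717, -0.0362, 0.2631]
ee_rot: [3.141, 0.0, 2.382]
force: [0.4, 0.2, -0.4]
width: 0.0597
```

Call:
move_arm([
  [0,0,0,0,0,0],
  [0,0,0,0,0,0],
  [0,0,0,0,0,0],
  [0,0,0,0,0,0],
  [0,0,0,0,0,0],
], claw=255)

```text
t: 5.2
eef_pos: [0.6716, -0.0361, 0.2627]
ee_rot: [-3.142, -0.0, 2.382]
force: [-0.3, 0.5, 0.7]
width: 0.0265
```

Call:
move_arm([
  [0,0,0,0,0,0],
  [0,0,0,0,0,0],
  [0,0,0,0,0,0],
  [0,0,0,0,0,0],
  [0,0,0,0,0,0],
])

```text
t: 5.62
eef_pos: [0.6717, -0.0359, 0.2627]
ee_rot: [3.141, 0.0, 2.382]
force: [1.8, 1.2, 0.1]
width: 0.0119
```

Call:
move_arm([
  [0,0,0,0,0,0],
  [0,0,0,0,0,0],
  [0,0,2,0,0,0],
  [0,0,3,0,0,0],
  [0,0,3,0,0,0],
], squeeze=35)

```text
t: 6.03
eef_pos: [0.6716, -0.036, 0.2703]
ee_rot: [-3.141, -0.0, 2.382]
force: [3.7, 2.1, -6.5]
width: 0.0116
```

Call:
move_arm([
  [0,0,3,0,0,0],
  [0,0,3,0,0,0],
  [0,0,3,0,0,0],
  [0,0,2,0,0,0],
  [0,0,0,0,0,0],
])

```text
t: 6.45
eef_pos: [0.6715, -0.036, 0.2818]
ee_rot: [3.141, -0.0, 2.382]
force: [3.6, 2.2, -8.4]
width: 0.0118
```

Call:
move_arm([
  [0,0,0,0,0,3],
  [0,0,0,0,0,5],
  [0,0,0,0,0,5],
  [0,0,0,0,0,5],
  [0,0,0,0,0,5],
])

```text
t: 6.87
eef_pos: [0.6714, -0.0362, 0.2813]
ee_rot: [-3.141, -0.001, 2.787]
force: [3.8, 1.5, -9.2]
width: 0.0115
```

Call:
move_arm([
  [0,0,0,0,0,5],
  [0,0,0,0,0,5],
  [0,0,0,0,0,5],
  [0,0,0,0,0,5],
  [0,0,0,0,0,5],
])

```text
t: 7.28
eef_pos: [0.6714, -0.0364, 0.2813]
ee_rot: [-3.141, -0.001, -3.06]
force: [3.6, -0.0, -10.0]
width: 0.0118
```

Call:
move_arm([
  [0,0,0,0,0,5],
  [0,0,0,0,0,5],
  [0,0,0,0,0,5],
  [0,0,0,0,0,5],
  [0,0,0,0,0,1],
])

```text
t: 7.7
eef_pos: [0.6715, -0.0366, 0.2813]
ee_rot: [-3.141, -0.001, -2.693]
force: [3.3, -1.0, -9.6]
width: 0.0117
```

Run:
```python
from h import *
s=arm.get_state();print(s['eef_pos'],s['ee_rot'],s['force'],s['moment'],s['q'],s['width'])
```

```text
[ 0.6714543  -0.03663067  0.28133347] [-3.14131455e+00 -9.46995293e-04 -2.69331841e+00] [ 3.26324184 -1.01656406 -9.63981134] [-0.40914464 -1.45532451  0.01609064] [ 2.34886940e-01  4.48110586e-01 -1.46802773e-01  5.69997353e-04
 -9.76749665e-01 -1.35772814e+00] 0.0116618297095122
```

Call:
move_arm([
  [0,0,-2,0,0,0],
  [0,0,-2,0,0,0],
  [0,0,-2,0,0,0],
  [0,0,0,0,0,0],
  [0,0,0,0,0,0],
])

```text
t: 8.12
eef_pos: [0.6715, -0.0364, 0.2755]
ee_rot: [-3.141, -0.001, -2.698]
force: [3.8, -3.3, -7.7]
width: 0.0115
```

Call:
move_arm([
  [0,0,-0.5,0,0,0],
  [0,0,-0.5,0,0,0],
  [0,0,0,0,0,0],
  [0,0,0,0,0,0],
  [0,0,0,0,0,0],
])

```text
t: 8.53
eef_pos: [0.6715, -0.0363, 0.2749]
ee_rot: [-3.141, -0.0, -2.697]
force: [1.5, -5.4, -4.9]
width: 0.0116
```

Seating (spring load is transferring). Open gently.

Call:
move_arm([
  [0,0,-0.5,0,0,0],
  [0,0,0,0,0,0],
  [0,0,0,0,0,0],
  [0,0,0,0,0,0],
  [0,0,0,0,0,0],
], squeeze=5)

```text
t: 8.95
eef_pos: [0.6716, -0.0362, 0.2746]
ee_rot: [-3.141, 0.0, -2.697]
force: [-0.3, -4.7, -0.2]
width: 0.0123
```

Call:
move_arm([
  [0,0,0,0,0,0],
  [0,0,0,0,0,0],
  [0,0,0,0,0,0],
  [0,0,0,0,0,0],
  [0,0,0,0,0,0],
], claw=120)

```text
t: 9.37
eef_pos: [0.6717, -0.0357, 0.2743]
ee_rot: [3.141, 0.0, -2.697]
force: [-0.4, -1.1, -0.6]
width: 0.0396
```

Call:
move_arm([
  [0,0,5,0,0,0],
  [0,0,15,0,0,0],
  [0,0,20,0,0,0],
  [0,0,20,0,0,0],
  [0,0,10,0,0,0],
])

```text
t: 9.78
eef_pos: [0.6722, -0.036, 0.3472]
ee_rot: [-3.14, 0.003, -2.697]
force: [0.2, -0.5, 1.0]
width: 0.046
```

Run:
```python
from h import *
s=arm.get_state();print(s['eef_pos'],s['ee_rot'],s['force'],s['q'])
s,im=snap('scene','s2.png')
print(proj('scene',(.6715,-.0364,.104)),proj('scene',(.6715,-.0364,.1165)))
cv2.imwrite('pics/s2c.png',cv2.resize(cv2.cvtColor(im,cv2.COLOR_RGB2BGR)[210:360,240:410],None,fx=4,fy=4,interpolation=cv2.INTER_CUBIC))
```

```text
[ 0.67215539 -0.03603736  0.34723346] [-3.14025417e+00  3.09145859e-03 -2.69676101e+00] [ 0.23080486 -0.48667706  0.98521526] [ 2.35588650e-01  3.92237110e-01 -7.22278314e-02  7.47423152e-04
 -1.10302944e+00 -1.36189131e+00]
[326.71892255 293.67134998] [326.82996134 289.83299581]
```

View pics/s2c.png

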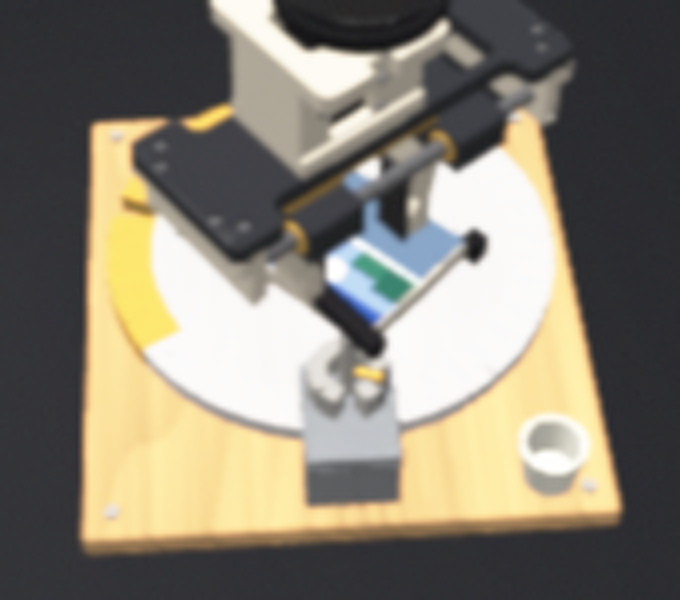

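Call:
move_arm([
  [-32,18,0,0,0,0],
  [-32,18,0,0,0,0],
  [-33,19,0,0,0,0],
  [-33,18,0,0,0,0],
  [-33,18,-10,0,0,0],
], claw=80)

```text
t: 10.25
eef_pos: [0.5075, 0.0554, 0.335]
ee_rot: [-3.141, 0.003, -2.697]
force: [-0.2, 1.9, 0.9]
width: 0.0603
```

Call:
move_arm([
  [0,0,0,0,0,0],
  [0,0,0,0,0,0],
  [0,0,0,0,0,0],
  [0,0,0,0,0,0],
  [0,0,0,0,0,0],
])

```text
t: 10.67
eef_pos: [0.5094, 0.0547, 0.334]
ee_rot: [-3.142, 0.0, -2.698]
force: [-0.0, -0.2, -0.3]
width: 0.0601
```

Run:
```python
from h import *
s,im=snap('wrist','w4.png');print(s['eef_pos'],s['ee_rot'],s['force'],s['q'],s['width'])
for n,z in(('turn_centre',.04),('knob_mid',.072),('t_bar',.1165)):
    for d in arm.spot_point(n,'wrist')[:2]: print(n,round(d['score'],2),np.round(d['xy'],1),np.round(ray('wrist',d['xy'],z,s),4))
print(proj('wrist',(.5095,.0555,.088),s))
```

```text
[0.50939337 0.05465075 0.3340446 ] [-3.14151764e+00  1.36033204e-05 -2.69810485e+00] [-0.01453993 -0.21909749 -0.26945447] [ 4.90634708e-01  1.51660222e-01 -4.42484762e-01  9.12038196e-05
 -9.76641292e-01 -1.61799429e+00] 0.060143679380083685
turn_centre 0.83 [206.1 251.4] [ 0.5576 -0.0182  0.04  ]
knob_mid 0.75 [323.6 243.2] [0.507  0.0536 0.072 ]
[324.64803466 255.00880011]
```

Call:
move_arm([
  [0,0,-25,0,0,0],
  [0,0,-25,0,0,0],
  [-1,0,-25,0,0,0],
  [0,0,-15,0,0,0],
  [0,0,-4,0,0,0],
])

```text
t: 11.28
eef_pos: [0.5068, 0.0542, 0.2374]
ee_rot: [3.141, -0.005, -2.698]
force: [-1.1, 0.0, 0.9]
width: 0.0604
```

Call:
move_arm([
  [0,0,0,0,0,0],
  [0,0,0,0,0,0],
  [0,0,0,0,0,0],
  [0,0,0,0,0,0],
  [0,0,0,0,0,0],
], claw=255, squeeze=15)

```text
t: 11.7
eef_pos: [0.5079, 0.055, 0.2411]
ee_rot: [3.142, 0.002, -2.697]
force: [0.6, -0.3, 0.3]
width: 0.0325
```

Call:
move_arm([
  [0,0,0,0,0,0],
  [0,0,0,0,0,0],
  [0,0,0,0,0,0],
  [0,0,0,0,0,0],
  [0,0,0,0,0,0],
])

```text
t: 12.12
eef_pos: [0.5078, 0.055, 0.2407]
ee_rot: [-3.142, 0.001, -2.697]
force: [-1.9, -0.1, 6.0]
width: 0.0212
```

Run:
```python
import numpy as np
c=np.array([.5577,-.0165]);P=lambda a:1000*(c+.088*np.array([np.cos(a),np.sin(a)]))
a0=np.radians(124.3)
pts=[P(a0+x) for x in np.linspace(0,1.0,16)]
print(pts[0]);print(np.round(np.diff(pts,axis=0),1).tolist())
```

```text
[508.10970769  56.19664992]
[[-4.7, -3.5], [-4.5, -3.8], [-4.2, -4.1], [-3.9, -4.3], [-3.7, -4.6], [-3.3, -4.8], [-3.0, -5.0], [-2.7, -5.2], [-2.3, -5.4], [-1.9, -5.5], [-1.6, -5.6], [-1.2, -5.7], [-0.8, -5.8], [-0.4, -5.9], [-0.0, -5.9]]
```

Call:
move_arm([
  [-4.7,-3.5,0,0,0,0],
  [-4.5,-3.8,0,0,0,0],
  [-4.2,-4.1,0,0,0,0],
  [-3.9,-4.3,0,0,0,0],
  [-3.7,-4.6,0,0,0,0],
])

```text
t: 12.53
eef_pos: [0.4867, 0.0344, 0.2407]
ee_rot: [-3.141, 0.002, -2.697]
force: [1.7, -0.7, 4.9]
width: 0.0216
```

Call:
move_arm([
  [-3.3,-4.8,0,0,0,0],
  [-3.0,-5.0,0,0,0,0],
  [-2.7,-5.2,0,0,0,0],
  [-2.3,-5.4,0,0,0,0],
  [-1.9,-5.5,0,0,0,0],
])

```text
t: 12.95
eef_pos: [0.4738, 0.0083, 0.2406]
ee_rot: [-3.141, 0.002, -2.697]
force: [2.8, -0.2, 5.0]
width: 0.0215
```

Call:
move_arm([
  [-1.6,-5.6,0,0,0,0],
  [-1.2,-5.7,0,0,0,0],
  [-0.8,-5.8,0,0,0,0],
  [-0.4,-5.9,0,0,0,0],
  [0,-3,0,0,0,0],
])

```text
t: 13.37
eef_pos: [0.4701, -0.0178, 0.2406]
ee_rot: [-3.141, 0.002, -2.697]
force: [3.7, 1.0, 6.2]
width: 0.0217
```

Call:
move_arm([
  [0,0,0,0,0,0],
  [0,0,0,0,0,0],
  [0,0,0,0,0,0],
  [0,0,0,0,0,0],
  [0,0,0,0,0,0],
])

```text
t: 13.78
eef_pos: [0.4701, -0.0174, 0.2406]
ee_rot: [-3.141, 0.002, -2.697]
force: [4.2, -0.6, 5.8]
width: 0.0217
```

Call:
move_arm([
  [0,0,0,0,0,0],
  [0,0,0,0,0,0],
  [0,0,0,0,0,0],
  [0,0,0,0,0,0],
  [0,0,0,0,0,0],
], claw=80)

```text
t: 14.2
eef_pos: [0.4689, -0.0175, 0.2397]
ee_rot: [3.141, -0.001, -2.697]
force: [-0.6, -0.8, 0.4]
width: 0.0494
```

Call:
move_arm([
  [0,0,15,0,0,0],
  [0,0,25,0,0,0],
  [0,0,30,0,0,0],
  [0,0,25,0,0,0],
  [0,0,0,0,0,0],
])

```text
t: 14.62
eef_pos: [0.4707, -0.0171, 0.3398]
ee_rot: [-3.14, 0.007, -2.696]
force: [0.9, 1.1, -0.3]
width: 0.0599
```

Run:
```python
from h import *
s,im=snap('wrist','w5.png');print(s['eef_pos'],s['ee_rot'],s['force'],s['q'],s['width'])
for n,z in(('turn_centre',.04),('knob_mid',.072),('t_bar',.1165)):
    for d in arm.spot_point(n,'wrist')[:1]: print(n,round(d['score'],2),np.round(d['xy'],1),np.round(ray('wrist',d['xy'],z,s),4))
snap('scene','s3.png')
for n,z in(('turn_centre',.04),('knob_mid',.072),('t_bar',.1165)):
    for d in arm.spot_point(n,'scene')[:1]: print(n,round(d['score'],2),np.round(d['xy'],1),np.round(ray('scene',d['xy'],z,s),4))
```

```text
[ 0.47067555 -0.01708849  0.33981591] [-3.13982058  0.00685582 -2.69616249] [ 0.89179122  1.05872066 -0.31338328] [ 0.38375514  0.07347838 -0.52004384  0.00163155 -0.97032273 -1.51004458] 0.05992310666628291
turn_centre 0.69 [279.  326.2] [ 0.5565 -0.0158  0.04  ]
knob_mid 0.55 [325.6 241.6] [ 0.4699 -0.0164  0.072 ]
turn_centre 0.69 [318.1 267.9] [ 0.548  -0.0235  0.04  ]
knob_mid 0.84 [313.5 232.5] [ 0.4642 -0.0143  0.072 ]
t_bar 0.62 [329.4 291.5] [ 0.6767 -0.0325  0.1165]
```

View pics/w5.png

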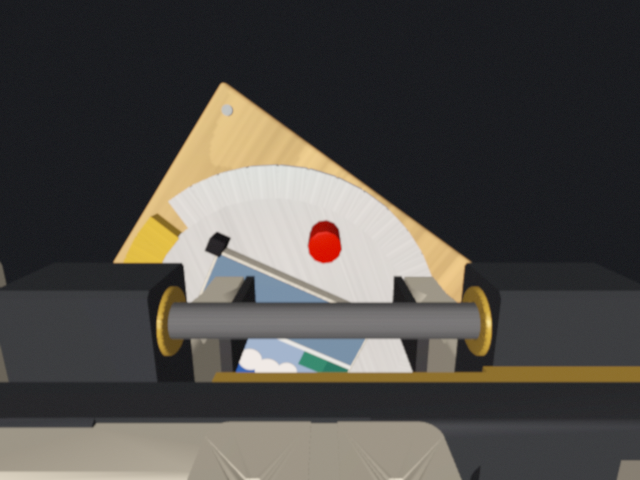

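Call:
move_arm([
  [38,-4,0,0,0,0],
  [38,-4,0,0,0,0],
  [38,-4,0,0,0,0],
  [38,-4,0,0,0,0],
  [38,-3,0,0,0,0],
], claw=110)

```text
t: 15.43
eef_pos: [0.6611, -0.0368, 0.334]
ee_rot: [3.141, -0.001, -2.697]
force: [0.9, 0.6, 0.6]
width: 0.0501
```

Call:
move_arm([
  [11,0,0,0,0,0],
  [0,0,0,0,0,0],
  [0,0,0,0,0,0],
  [0,0,0,0,0,0],
  [0,0,0,0,0,0],
])

```text
t: 15.85
eef_pos: [0.6695, -0.0362, 0.3353]
ee_rot: [3.141, -0.0, -2.697]
force: [-0.8, -1.0, 0.0]
width: 0.0497
```

Call:
move_arm([
  [1.5,0,-15,0,0,0],
  [0.5,0,-15,0,0,0],
  [0,0,-15,0,0,0],
  [0,0,-10,0,0,0],
  [0,0,-6,0,0,0],
])

```text
t: 16.27
eef_pos: [0.6715, -0.0362, 0.2734]
ee_rot: [3.141, -0.001, -2.697]
force: [0.5, -0.1, 0.3]
width: 0.0501
```

Call:
move_arm([
  [0,0,0,0,0,0],
  [0,0,0,0,0,0],
  [0,0,0,0,0,0],
  [0,0,0,0,0,0],
  [0,0,0,0,0,0],
], claw=255, squeeze=8)

```text
t: 16.68
eef_pos: [0.6726, -0.0363, 0.275]
ee_rot: [-3.141, 0.001, -2.697]
force: [0.5, -0.2, 0.1]
width: 0.0221
```

Call:
move_arm([
  [0,0,0,0,0,0],
  [0,0,0,0,0,0],
  [0,0,0,0,0,0],
  [0,0,0,0,0,0],
  [0,0,0,0,0,0],
])

```text
t: 17.1
eef_pos: [0.6725, -0.0364, 0.2745]
ee_rot: [-3.141, 0.0, -2.697]
force: [0.1, 0.1, 2.6]
width: 0.012
```

Call:
move_arm([
  [0,0,0,0,0,0],
  [0,0,0,0,0,0],
  [0,0,2,0,0,0],
  [0,0,2,0,0,0],
  [0,0,2.5,0,0,0],
], squeeze=35)

```text
t: 17.52
eef_pos: [0.6724, -0.0363, 0.2795]
ee_rot: [3.141, -0.001, -2.698]
force: [4.7, -1.7, -9.4]
width: 0.0116
```

Call:
move_arm([
  [0,0,0.5,0,0,0],
  [0,0,0,0,0,0],
  [0,0,0,0,0,0],
  [0,0,0,0,0,0],
  [0,0,0,0,0,-3],
])

```text
t: 17.93
eef_pos: [0.6723, -0.0363, 0.2808]
ee_rot: [3.141, -0.0, -2.749]
force: [3.8, -1.4, -8.9]
width: 0.0121
```

Call:
move_arm([
  [0,0,0,0,0,-5],
  [0,0,0,0,0,-5],
  [0,0,0,0,0,-5],
  [0,0,0,0,0,-5],
  [0,0,0,0,0,-5],
])

```text
t: 18.35
eef_pos: [0.6724, -0.0363, 0.2809]
ee_rot: [-3.142, -0.0, 3.093]
force: [4.2, -0.9, -10.2]
width: 0.0115
```

Call:
move_arm([
  [0,0,0,0,0,-5],
  [0,0,0,0,0,-5],
  [0,0,0,0,0,-5],
  [0,0,0,0,0,-5],
  [0,0,0,0,0,-5],
])

```text
t: 18.77
eef_pos: [0.6723, -0.0364, 0.2809]
ee_rot: [-3.141, -0.0, 2.657]
force: [4.9, -1.8, -9.7]
width: 0.0121
```

Call:
move_arm([
  [0,0,0,0,0,-5],
  [0,0,0,0,0,-5],
  [0,0,0,0,0,-4],
  [0,0,0,0,0,-2],
  [0,0,0,0,0,0],
])

```text
t: 19.18
eef_pos: [0.6723, -0.0364, 0.2809]
ee_rot: [-3.141, -0.0, 2.38]
force: [4.4, -1.3, -9.5]
width: 0.0118
```

Let down onto the rim (pin 9 mm): about 10 mm, slowly.

Call:
move_arm([
  [0,0,-2,0,0,0],
  [0,0,-2,0,0,0],
  [0,0,-2,0,0,0],
  [0,0,-1.5,0,0,0],
  [0,0,0,0,0,0],
])

```text
t: 19.6
eef_pos: [0.6724, -0.0364, 0.2734]
ee_rot: [-3.141, -0.0, 2.382]
force: [3.0, -2.3, -6.4]
width: 0.0116
```

Call:
move_arm([
  [0,0,-1,0,0,0],
  [0,0,-0.5,0,0,0],
  [0,0,0,0,0,0],
  [0,0,0,0,0,0],
  [0,0,0,0,0,0],
])

```text
t: 20.02
eef_pos: [0.6724, -0.0364, 0.2723]
ee_rot: [3.142, 0.0, 2.382]
force: [2.8, -1.9, -6.6]
width: 0.012
```

Call:
move_arm([
  [0,0,-0.5,0,0,0],
  [0,0,-0.5,0,0,0],
  [0,0,0,0,0,0],
  [0,0,0,0,0,0],
  [0,0,0,0,0,0],
])

```text
t: 20.43
eef_pos: [0.6724, -0.0363, 0.2714]
ee_rot: [3.141, 0.0, 2.382]
force: [1.3, -2.3, -4.3]
width: 0.0121
```

Call:
move_arm([
  [0,0,0,0,0,0],
  [0,0,0,0,0,0],
  [0,0,0,0,0,0],
  [0,0,0,0,0,0],
  [0,0,0,0,0,0],
], claw=110, squeeze=5)

```text
t: 20.85
eef_pos: [0.6724, -0.0362, 0.2714]
ee_rot: [3.141, 0.0, 2.382]
force: [-0.8, 0.1, -0.0]
width: 0.0397
```

Call:
move_arm([
  [0,0,10,0,0,0],
  [0,0,15,0,0,0],
  [0,0,20,0,0,0],
  [0,0,20,0,0,0],
  [0,0,0,0,0,0],
])

```text
t: 21.27
eef_pos: [0.6736, -0.0363, 0.3418]
ee_rot: [3.137, 0.005, 2.383]
force: [-0.0, 0.3, 0.9]
width: 0.0496
```

Run:
```python
from h import *
s,im=snap('scene','s4.png');print(s['eef_pos'],s['ee_rot'],s['force'],s['q'],s['width'])
cv2.imwrite('pics/s4c.png',cv2.resize(cv2.cvtColor(im,cv2.COLOR_RGB2BGR)[210:360,240:410],None,fx=4,fy=4,interpolation=cv2.INTER_CUBIC))
```

```text
[ 0.67360674 -0.03631878  0.34179462] [3.13658422 0.0051041  2.38253929] [-0.03687409  0.25095144  0.85944699] [ 2.34913118e-01  3.97439712e-01 -7.76898399e-02  1.74570421e-03
 -1.08868573e+00 -2.56555402e+00] 0.049584831083355194
```

View pics/s4c.png

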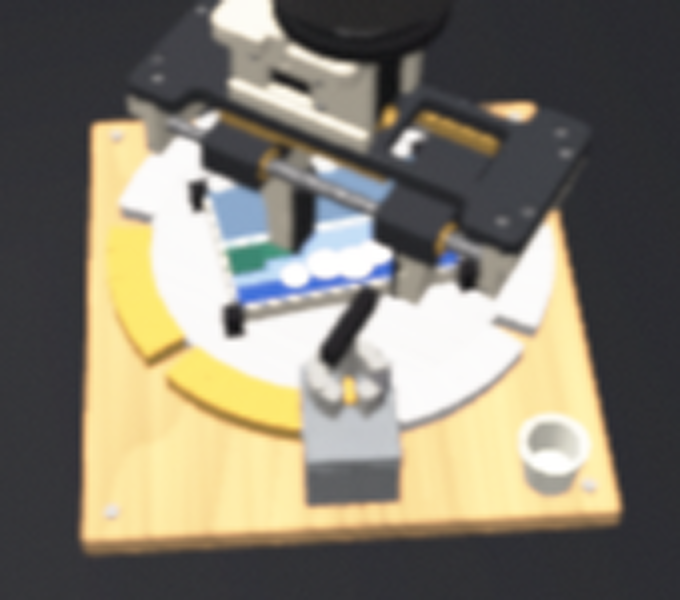

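Call:
move_arm([
  [-38,4,0,0,0,0],
  [-38,4,0,0,0,0],
  [-38,4,0,0,0,0],
  [-38,4,0,0,0,0],
  [-38,4,0,0,0,0],
], claw=90)

```text
t: 21.73
eef_pos: [0.4804, -0.0165, 0.3356]
ee_rot: [-3.141, -0.001, 2.381]
force: [0.4, 1.2, 0.9]
width: 0.0564
```

Call:
move_arm([
  [-12,0,0,0,0,0],
  [0,0,0,0,0,0],
  [0,0,0,0,0,0],
  [0,0,0,0,0,0],
  [0,0,0,0,0,0],
])

```text
t: 22.15
eef_pos: [0.4713, -0.0162, 0.3361]
ee_rot: [-3.141, 0.0, 2.381]
force: [-0.1, -0.9, 0.5]
width: 0.0569
```

Run:
```python
from h import *
s,im=snap('wrist','w6.png');print(s['eef_pos'],s['ee_rot'],s['force'],s['q'],s['width'])
for n,z in(('turn_centre',.04),('knob_mid',.072)):
    for d in arm.spot_point(n,'wrist')[:1]: print(n,round(d['score'],2),np.round(d['xy'],1),np.round(ray('wrist',d['xy'],z,s),4))
s,im=snap('top','t6.png')
p=ray('scene',(282,300),.04);c=[.5577,-.0165];print(p,np.hypot(*(p[:2]-c)),np.degrees(np.arctan2(p[1]-c[1],p[0]-c[0])))
cv2.imwrite('pics/t6c.png',cv2.resize(cv2.cvtColor(im,cv2.COLOR_RGB2BGR)[140:280,260:410],None,fx=4,fy=4,interpolation=cv2.INTER_CUBIC))
```

```text
[ 0.4713123  -0.01621775  0.33607781] [-3.14145713e+00  9.43132506e-05  2.38146758e+00] [-0.09436588 -0.92959264  0.54084264] [ 3.84517468e-01  8.09483514e-02 -5.20804282e-01  1.72126671e-04
 -9.69128117e-01 -2.71553630e+00] 0.05689381514740226
knob_mid 0.75 [324.9 243.3] [ 0.4701 -0.0149  0.072 ]
[ 0.61812846 -0.12127496  0.04      ] 0.12095202107039635 -60.02600616871049
```

View pics/t6c.png

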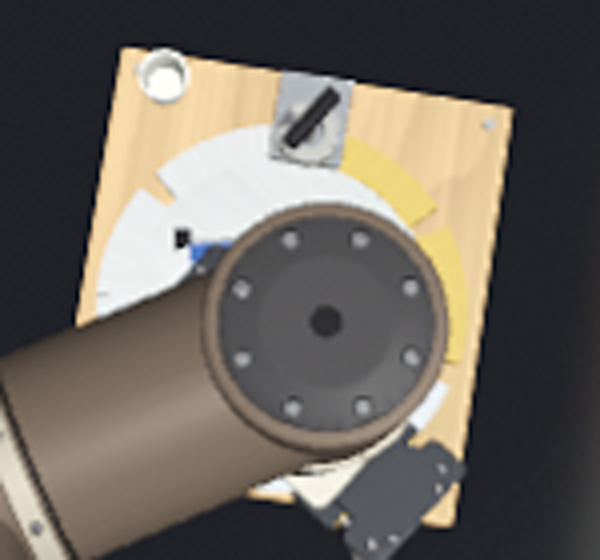

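Call:
move_arm([
  [0,0,-25,0,0,0],
  [-1,1,-25,0,0,0],
  [0,0,-25,0,0,0],
  [0,0,-16,0,0,0],
  [0,0,-4,0,0,0],
])

```text
t: 22.77
eef_pos: [0.4686, -0.0157, 0.2384]
ee_rot: [-3.137, -0.002, 2.381]
force: [-1.0, 0.7, 0.5]
width: 0.0567
```

Call:
move_arm([
  [0,0,0,0,0,0],
  [0,0,0,0,0,0],
  [0,0,0,0,0,0],
  [0,0,0,0,0,0],
  [0,0,0,0,0,0],
], claw=255, squeeze=12)

```text
t: 23.18
eef_pos: [0.4697, -0.0152, 0.2421]
ee_rot: [3.14, 0.001, 2.382]
force: [0.2, 0.4, 0.4]
width: 0.029
```

Call:
move_arm([
  [0,0,0,0,0,0],
  [0,0,0,0,0,0],
  [0,0,0,0,0,0],
  [0,0,0,0,0,0],
  [0,0,0,0,0,0],
])

```text
t: 23.6
eef_pos: [0.4695, -0.0153, 0.2418]
ee_rot: [3.141, 0.001, 2.382]
force: [-1.3, -0.0, 6.2]
width: 0.0213
```

Run:
```python
from h import *
s=arm.get_state();p=s['eef_pos'];print(p,s['force'],s['width'])
c=np.array([.5575,-.0165]);a0=np.arctan2(p[1]-c[1],p[0]-c[0])%(2*np.pi);print(np.degrees(a0),np.hypot(p[1]-c[1],p[0]-c[0]))
P=lambda a:1000*(c+.088*np.array([np.cos(a),np.sin(a)]))
x=np.r_[np.linspace(0,.75,21),.75+.015*np.arange(1,16)]
pts=[P(a0+v) for v in x]
print(np.round(np.diff(pts,axis=0),1).tolist())
```

```text
[ 0.46954877 -0.01532055  0.24178207] [-1.32511515 -0.02735835  6.21113259] 0.021321097271715453
179.2316940917223 0.08795914006466544
[[0.0, -3.3], [0.1, -3.3], [0.3, -3.3], [0.4, -3.3], [0.5, -3.3], [0.6, -3.2], [0.8, -3.2], [0.9, -3.2], [1.0, -3.1], [1.1, -3.1], [1.2, -3.1], [1.3, -3.0], [1.5, -3.0], [1.6, -2.9], [1.7, -2.8], [1.8, -2.8], [1.9, -2.7], [2.0, -2.6], [2.1, -2.6], [2.2, -2.5], [0.9, -1.0], [0.9, -1.0], [0.9, -0.9], [0.9, -0.9], [1.0, -0.9], [1.0, -0.9], [1.0, -0.9], [1.0, -0.9], [1.0, -0.9], [1.0, -0.8], [1.0, -0.8], [1.0, -0.8], [1.1, -0.8], [1.1, -0.8], [1.1, -0.8]]
```

Call:
move_arm([
  [0,-3.3,0,0,0,0],
  [0.1,-3.3,0,0,0,0],
  [0.3,-3.3,0,0,0,0],
  [0.4,-3.3,0,0,0,0],
  [0.5,-3.3,0,0,0,0],
])

```text
t: 24.02
eef_pos: [0.4709, -0.0313, 0.2418]
ee_rot: [3.14, 0.0, 2.382]
force: [-3.8, 7.7, 7.1]
width: 0.0217
```

Call:
move_arm([
  [0.6,-3.2,0,0,0,0],
  [0.8,-3.2,0,0,0,0],
  [0.9,-3.2,0,0,0,0],
  [1.0,-3.1,0,0,0,0],
  [1.1,-3.1,0,0,0,0],
])

```text
t: 24.43
eef_pos: [0.4753, -0.047, 0.2417]
ee_rot: [3.14, -0.0, 2.382]
force: [-4.3, 10.3, 8.9]
width: 0.0211
```

Call:
move_arm([
  [1.2,-3.1,0,0,0,0],
  [1.3,-3.0,0,0,0,0],
  [1.5,-3.0,0,0,0,0],
  [1.6,-2.9,0,0,0,0],
  [1.7,-2.8,0,0,0,0],
])

```text
t: 24.85
eef_pos: [0.4828, -0.062, 0.2418]
ee_rot: [3.14, 0.0, 2.382]
force: [1.0, -0.2, 3.3]
width: 0.0214
```

Call:
move_arm([
  [1.8,-2.8,0,0,0,0],
  [1.9,-2.7,0,0,0,0],
  [2.0,-2.6,0,0,0,0],
  [2.1,-2.6,0,0,0,0],
  [2.2,-2.5,0,0,0,0],
])

```text
t: 25.27
eef_pos: [0.4928, -0.0752, 0.2418]
ee_rot: [3.14, 0.0, 2.382]
force: [-3.3, 7.0, 8.1]
width: 0.022
```

Run:
```python
from h import *
s=arm.get_state();print(s['eef_pos'],s['force'],s['width'])
c=np.array([.5575,-.0165])
for cam in('wrist','scene','top'):
  s,im=snap(cam,f'{cam}7.png')
  for n,z in(('knob_mid',.072),('t_bar',.112)):
    for d in arm.spot_point(n,cam)[:1]: 
        p=ray(cam,d['xy'],z,s);print(cam,n,round(d['score'],2),np.round(d['xy'],1),np.round(p,4),np.degrees(np.arctan2(p[1]-c[1],p[0]-c[0]))%360)
a=cv2.imread('pics/scene7.png')[210:360,240:410];b=cv2.imread('pics/top7.png')[140:290,260:430]
cv2.imwrite('pics/c7.png',np.hstack([cv2.resize(x,(400,353),interpolation=cv2.INTER_CUBIC) for x in(a,b)]))
```

```text
[ 0.49281813 -0.07516125  0.24175737] [-3.29196475  7.01834191  8.10554316] 0.021968596200586433
wrist knob_mid 0.69 [325.9 306.6] [ 0.4933 -0.075   0.072 ] 222.333227164765
wrist t_bar 0.5 [328.1 307.6] [ 0.4806 -0.0625  0.112 ] 210.889563253251
scene knob_mid 0.58 [288.6 246.4] [ 0.495 -0.081  0.072] 225.90501387844026
scene t_bar 0.53 [327.8 290.6] [ 0.6705 -0.034   0.112 ] 351.1757059790295
top t_bar 0.45 [336.  166.9] [ 0.6796 -0.0334  0.112 ] 352.1277979636473
```

View pics/c7.png

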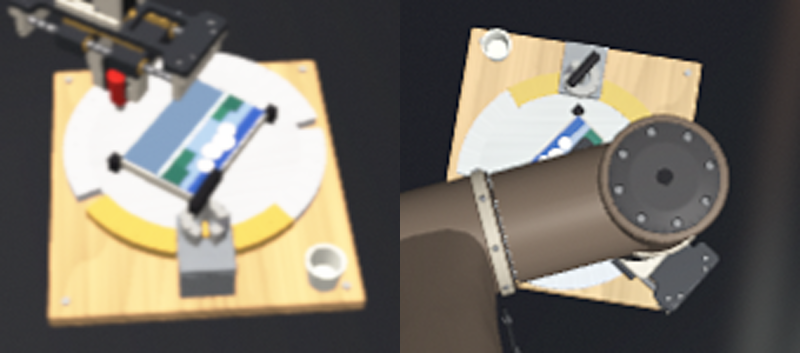

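Call:
move_arm([
  [0.9,-1.0,0,0,0,0],
  [0.9,-1.0,0,0,0,0],
  [0.9,-0.9,0,0,0,0],
  [0.9,-0.9,0,0,0,0],
  [1.0,-0.9,0,0,0,0],
])

```text
t: 26.13
eef_pos: [0.4971, -0.0795, 0.2417]
ee_rot: [3.14, -0.0, 2.382]
force: [-0.9, 7.3, 11.1]
width: 0.0217
```

Call:
move_arm([
  [0.7,-0.6,0,0,0,0],
  [0.7,-0.6,0,0,0,0],
  [0.7,-0.6,0,0,0,0],
  [0,0,0,0,0,0],
  [0,0,0,0,0,0],
])

```text
t: 26.55
eef_pos: [0.4999, -0.0819, 0.2418]
ee_rot: [3.14, 0.002, 2.382]
force: [7.0, -3.1, 3.3]
width: 0.0218
```

Run:
```python
from h import *
s=arm.get_state();print(s['eef_pos'],s['force'],s['width'])
for cam in('scene',):
  s,im=snap(cam,f'{cam}8.png')
  ms=arm.masks_of('t_bar',cam)
  for d in ms[:1]:
    m=np.argwhere(d['pixels']);print(d['score'],d['xy'],m.min(0),m.max(0))
a=cv2.imread('pics/scene7.png');b=cv2.imread('pics/scene8.png');z=cv2.imread('pics/scene0.png')
def tip(i):
    g=i[275:325,305:350].max(2)<50; r=np.argwhere(g); return r.mean(0)+[275,305],len(r)
for i in(z,a,b): print(tip(i))
cv2.imwrite('pics/c8.png',np.hstack([cv2.resize(x[230:340,270:350],(260,358),interpolation=cv2.INTER_CUBIC) for x in(z,a,b)]))
```

```text
[ 0.4999318  -0.08190258  0.24179596] [ 6.95354578 -3.12351033  3.25077924] 0.021798267423089785
0.58 [327.3, 296.4] [283 320] [309 332]
(array([294.34177215, 326.63291139]), 79)
(array([291.85135135, 326.44594595]), 74)
(array([291.8625, 326.7375]), 80)
```

View pics/c8.png

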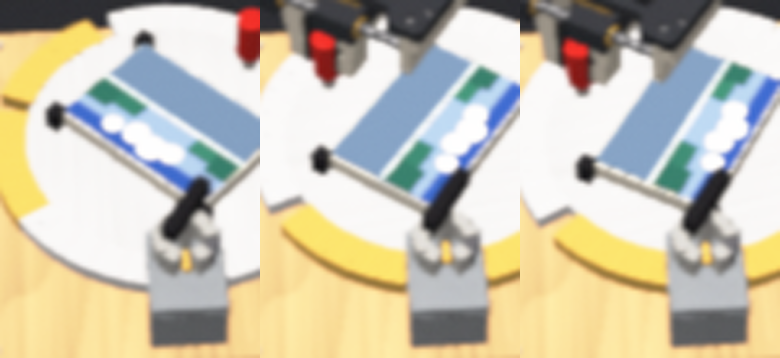

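Call:
move_arm([
  [0.6,-0.5,0,0,0,0],
  [0.6,-0.5,0,0,0,0],
  [0.6,-0.5,0,0,0,0],
  [0,0,0,0,0,0],
  [0,0,0,0,0,0],
])

```text
t: 27.07
eef_pos: [0.5017, -0.0835, 0.2418]
ee_rot: [3.14, 0.002, 2.382]
force: [5.2, -1.8, 6.4]
width: 0.0217
```

```bash
cat >> h.py <<'E'
def chk():
    s=arm.get_state();i=arm.grab_frame('scene');g=i[275:325,305:350].max(2)<50;r=np.argwhere(g)
    p=s['eef_pos'];print(np.round(p,4),np.round(s['force'],1),s['width'],'knob',np.degrees(np.arctan2(p[1]+.0165,p[0]-.5575))%360,'bar row',r.mean(0)[0]+275)
    return i
E
python3 -c "from h import *;chk()"
```

```text
[ 0.5017 -0.0835  0.2418] [ 5.2 -1.8  6.4] 0.021684032692039466 knob 230.22076561987947 bar row 294.32894736842104
```

Call:
move_arm([
  [0,0,0,0,0,0],
  [0,0,0,0,0,0],
  [0,0,0,0,0,0],
  [0,0,0,0,0,0],
  [0,0,0,0,0,0],
], claw=80)

```text
t: 27.53
eef_pos: [0.5004, -0.0837, 0.2407]
ee_rot: [-3.14, -0.001, 2.381]
force: [-0.3, 0.1, -0.0]
width: 0.0495
```

Call:
move_arm([
  [0,0,10,0,0,0],
  [0,0,25,0,0,0],
  [0,0,30,0,0,0],
  [0,0,30,0,0,0],
  [0,0,20,0,0,0],
])

```text
t: 27.95
eef_pos: [0.501, -0.0837, 0.3597]
ee_rot: [3.14, 0.002, 2.382]
force: [1.2, -0.4, 0.0]
width: 0.0602
```

Run:
```python
from h import *
i=chk()
s=arm.get_state();arm.grab_frame('wrist')
for d in arm.spot_point('knob_mid','wrist')[:1]:
    p=ray('wrist',d['xy'],.072,s);print(p,np.degrees(np.arctan2(p[1]+.0165,p[0]-.5575))%360-124.4)
z=cv2.imread('pics/scene0.png');b=cv2.cvtColor(i,cv2.COLOR_RGB2BGR)
cv2.imwrite('pics/c9.png',np.hstack([cv2.resize(x[225:345,255:395],(400,343),interpolation=cv2.INTER_CUBIC) for x in(z,b)]))
```

```text
[ 0.501  -0.0837  0.3597] [ 1.2 -0.4  0. ] 0.06017788775533386 knob 229.9638864270802 bar row 294.42857142857144
[ 0.50435422 -0.08166833  0.072     ] 106.40222346007624
```

View pics/c9.png

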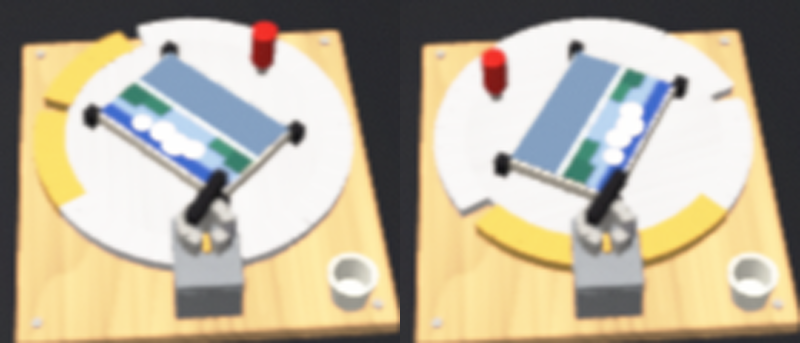

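The bar sits at the same height as at the start, with the table at about 1.84–1.86 rad and the pin in the brass notch. The gripper is clear, so I'm handing in.

```bash
python3 -c "
from station import arm
print(arm.job_done())"
```

```text
the job is handed in; nothing more can be done
None
```

The job is handed in at about 28 s of the 72 s: the pin is home in the brass stop's notch and the gripper is clear.

- **Park:** I lifted the T-handle about 19 mm, turned it 1.2 rad counter-clockwise and let go. It stayed up in its rest notch.
- **Swing:** I swung the table by its knob to about 0.97 rad with the pin still parked, then set the handle back so that the pin rode on the rim.
- **Lock:** I brought the table slowly round until the pin dropped.

**Last checks:**
- **Pin:** in the scene camera the bar's row is 294.4, against 294.3 with the pin home at the start and 291.9 riding on the rim. This is an image measure, because the pin's joint value is not reported.
- **Table angle:** the knob puts the table at about 1.86 rad. The notch was measured at 1.83 to 1.85 rad beforehand.
- **Bystanders:** the last picture shows the pot in place. I did not re-measure the other bystanders, but the arm did not come near them.

**Forces:** sideways force at the knob rose and fell unevenly (stick-slip), reaching about 11 N at the wrist while the pin rode on the rim. Contact between pin and table is not reported, so I could not read it directly.

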